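# Swing the flask tray round its pin, hard home against the buffer beside the brown bottle

## Robot

A 6-joint arm with a two-finger parallel gripper is mounted at the origin on the work surface. World frame = base frame: x ahead of the robot, y to its left, z up, the work surface at z = 0. Lengths are in mm, angles in rad, forces in N, time in s.
With the tool pointing down it reaches from about 400 to 825 mm from the base axis. Payload 7 kg.
Tool frame: the origin (TCP) lies on the centre line of the jaws, within the pads' length; the fingertips stand 17 mm ahead of it and the grasp point (between the pads) lies 2 mm behind it; z points along the fingers, y is the direction in which the jaws open and shut (so a half turn about z gives the same grasp; the last joint's range is limited). The gripper opens to 85 mm and grips with 20 to 120 N. Pads are 22 mm wide; open, the fingers measure 114 mm over their backs; the gripper's body (76 mm by 85 mm) begins 54 mm behind the grasp point. The pads swing forward as they close: fully open they stand 13 mm farther back than shut.
Start: joints at [-0.823, 0.359, 0.012, 0, -1.224, -0.288], TCP at [299.515, -604.885, 248.302] pointing down, gripper open.
Joint ranges: [-3.07, 3.07], [-1.43, 2.12], [-1.02, 1.25], [-3.03, 1.67], [-3.05, -0], [-3.03, 3.03]. Speed limits (rad/s): [2.39, 2.39, 3.01, 3.14, 3.14, 3.14].

## Interface

Orientations are given as [roll, pitch, yaw] about the fixed x, y, z axes, in that order (R = Rz(yaw) Ry(pitch) Rx(roll)).
In Python, from station import manip gives the robot as it stands. The module is installed in compiled form; this text tells all that it offers.
- The arm moves only by the tool move_arm, never from a script. Its argument "targets" is a list of rows, each a list of 5 numbers: the shift along the tool's x, y, z in mm, then the turn about the tool's z in rad, then the finger opening in mm, from 0 to 85.4. A call has 1 to 20 rows; each row is the pose to reach, as a shift and turn from the pose commanded when the call began, along the tool's axes at that moment; what a row does not reach only later rows make up. A row lasts 1/8 s, in which the tool goes at most 62.5 mm and 10.7 degrees, less where a joint would pass 70% of its speed; a pose out of reach is approached as far as the arm can. A call with a gripper value outside its range is refused whole. The fingers move at their own pace and stop on an object; the grip force is fixed at half the most. Time passes only in rows, so rows that repeat a pose let the fingers close. It gives the time, the measured TCP pose, the force and the opening at its end, in the units of the state.
- manip.get_state(): the state, without advancing time (a new reading comes with each control period).
- manip.capture(name): name is "scene" or "top" or "wrist"; returns a dict with "img" (384x512x3 uint8, blue, green, red), "camera_matrix" (3x3 intrinsics, pixels), "T" (4x4, takes a point from camera to world coordinates). Camera axes: x right, y up, looking along -z (the intrinsics and any distortion apply to the point x, -y, -z); pixel columns grow to the right and rows downward; lengths in mm; the calibration is good to about 2 mm. The wrist camera is an equidistant fisheye: a pixel r from the principal point sees the ray r / f radians off the axis. A picture is of the moment at which its call begins. There is no depth.
- manip.hand_in(): hands the job in, once; it reports no verdict.
The state is a dict: "clock": time; "q": joint angles; "qvel": joint speeds; "effort": joint torques, N m; "tool_pos": TCP position; "eef_rot": TCP orientation; "ft_force": force on the tool from outside, world axes, zero at the start; "wrist_torque": the same for the moment, N m; "finger_gap": finger opening in mm.
Only numpy, scipy, OpenCV 4.12 (cv2) and the standard library are available. Lean on these libraries where they do the work, as an engineer would, in place of code of your own. Each camera call takes 0.05 s, during which the arm holds its last target.

## Task

Push the aluminium tray, which carries the stoppered flask and turns on a pin, near its free end so that it swings towards the side where the brown (amber) glass bottle stands, until it has pushed that side's buffer plunger fully in. Press it firmly but not violently against the solid bottom for a moment, clearly harder than the plunger's own drag, then let go and leave the tray touching the plunger. Do not touch or tip the flask, and leave the bottles and other things around undisturbed.

Things in the scene. Friction and masses are not known exactly. Their poses are not given: they have to be found in the camera images.
- station: Fixed grey board 290 x 460 x 8 mm with the pivot pin (12 mm, brass cap 24 mm wide over the tray's floor) and two buffers. Origin: pin axis at bench level; the board spans x -240 to 50, y -230 to 230 mm. +y points to the left buffer. A tray resting on a fully-in plunger has yaw -0.70 rad (left) or +0.70 rad (right) to the station.
- tray: Loose aluminium tray 230 x 130 mm, 0.4 to 0.8 kg, flat on the board, turning on the pin (1.5 mm play). Origin: hole centre, underside. Free end 205 mm along its -x, other end 25 mm along +x; side walls 22 mm high, outer faces at y = +-65 mm, free to push within 45 mm of the free end. Starts within 0.3 rad of the station's yaw; stays where left.
- flask: Conical greenish glass flask with a green stopper, 72 mm wide at the foot, 124 mm high, 0.2 kg, standing loose on the tray's 6 mm floor about 75 mm from the pin towards the free end. Origin: centre of its foot.
- buffer_left (a joint): Steel plunger (14 mm, round yellow nose) of the left buffer, in a grey block 34 mm wide and high, 50 mm long. Value in m: 0 out, 0.022 fully in on a solid bottom. Starts at 0 to 0.012, takes a steady 5 N to slide, has no spring, stays where left. With the tray's own friction, pushing at the free end takes up to about 13 N on the way; 16 to 20 N there, with no more movement, is a proper press home.
- buffer_right (a joint): Steel plunger (14 mm, round yellow nose) of the right buffer, in a grey block 34 mm wide and high, 50 mm long. Value in m: 0 out, 0.022 fully in on a solid bottom. Starts at 0 to 0.012, takes a steady 5 N to slide, has no spring, stays where left. With the tray's own friction, pushing at the free end takes up to about 13 N on the way; 16 to 20 N there, with no more movement, is a proper press home.
- buffer_left_tip (a point): Foremost point of the left buffer's nose (moves with the plunger), 14 mm above the board. Its x axis is the pressing direction. When fully in, it touches the tray's side wall square on, 130 mm from the pin along the tray.
- buffer_right_tip (a point): Foremost point of the right buffer's nose (moves with the plunger), 14 mm above the board. Its x axis is the pressing direction. When fully in, it touches the tray's side wall square on, 130 mm from the pin along the tray.
- amber_bottle: Brown (amber) glass bottle with a black cap, 72 mm wide, 150 mm high, standing on the bench beside the board, beyond one of the two buffers: it shows the side to swing to. Origin: centre of its foot.
- white_bottle: White plastic bottle with a blue cap, same size, beyond the other buffer. Leave it alone.
- beaker: Empty glass beaker, 90 mm wide, 110 mm high, on the left of the bench. Leave it alone.
- dish: Shallow white dish, 90 mm wide, 16 mm high, front right. Leave it alone.
- jar: White jar with a red lid, 64 mm wide, 85 mm high, on the right. Leave it alone.
- bung: Black rubber bung, 42 mm wide, 30 mm high, front left. Leave it alone.
- spatula: Steel lab spatula, 180 x 12 x 5 mm, lying on the bench between the robot and the board. Leave it alone.

How it is judged:
By the outcome, as a careful person would: the job done as asked, in the order asked, and still so for the second after the job is handed in, with the robot touching nothing.
It also fails if it takes over 51 s, if anything falls off the work surface, if the arm or the gripper's body presses on something with over 40 N, if the wrist force passes 120 N, or if a joint passes its speed limit or range.

## Working session

There is one attempt and no reset: what is moved stays moved. The work goes in short steps, Python scripts to look and compute and a tool call to move; the robot and the scene stay as the last step left them, time stands still between calls to the robot, and variables do not carry over. Pictures are saved under pics/ and viewed, and the job is handed in when it is done.

Besides the shell and the picture viewer there is one more tool, called after "Request:" in YAML: its name, and indented under it one key for each argument. move_arm: Moves the arm, as the interface text tells. Its arguments: {"type":"object","properties":{"targets":{"type":"array"}},"required":["targets"]}

```bash
mkdir -p pics; python3 - <<'E'
from station import manip
import cv2,numpy as np,pickle
s=manip.get_state();print(s)
d={}
for n in ["scene","top"]:
    c=manip.capture(n);d[n]=c;cv2.imwrite(f"pics/{n}0.png",c["img"]);print(n,c["camera_matrix"],c["T"].round(3),[k for k in c])
pickle.dump(d,open("c0.pkl","wb"))
E
```

```text
{'clock': 0.0, 'q': array([-8.22894967e-01,  3.59355164e-01,  1.10207847e-02, -3.42998505e-04,
       -1.22407705e+00, -2.88117986e-01]), 'qvel': array([-0.00141564,  0.00043583, -0.00010014, -0.00133994, -0.00093678,
       -0.0001848 ]), 'effort': array([ 2.13189082e-04, -5.83316302e+01,  2.93423492e+01,  6.93662524e+00,
       -5.95688936e-03,  1.06335284e-05]), 'tool_pos': array([ 299.31073823, -604.49057361,  247.36888151]), 'eef_rot': array([ 3.13995250e+00, -1.49822610e-04, -2.68192597e+00]), 'ft_force': array([-0.49231689,  0.29150727,  0.20372927]), 'wrist_torque': array([0.01158345, 0.00841113, 0.04339584]), 'finger_gap': 85.38506086270128}
scene [[349.46240809   0.         259.67486838]
 [  0.         349.46240809 195.66106808]
 [  0.           0.           1.        ]] [[-8.31000e-01 -4.50000e-01  3.27000e-01  8.19519e+02]
 [ 5.57000e-01 -6.85000e-01  4.70000e-01  4.57017e+02]
 [ 1.20000e-02  5.73000e-01  8.20000e-01  9.02890e+02]
 [ 0.00000e+00  0.00000e+00  0.00000e+00  1.00000e+00]] ['img', 'camera_matrix', 'T']
top [[370.32476515   0.         246.68990802]
 [  0.         370.32476515 189.4710539 ]
 [  0.           0.           1.        ]] [[-2.600000e-02  9.930000e-01 -1.120000e-01  3.657030e+02]
 [-1.000000e+00 -2.600000e-02  3.000000e-03 -3.017000e+00]
 [-0.000000e+00  1.120000e-01  9.940000e-01  1.118454e+03]
 [ 0.000000e+00  0.000000e+00  0.000000e+00  1.000000e+00]] ['img', 'camera_matrix', 'T']
```

View pics/top0.png

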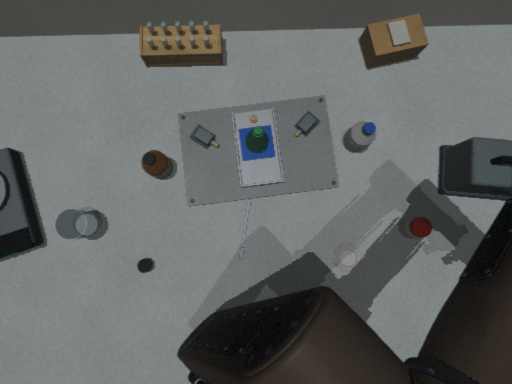

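View pics/scene0.png

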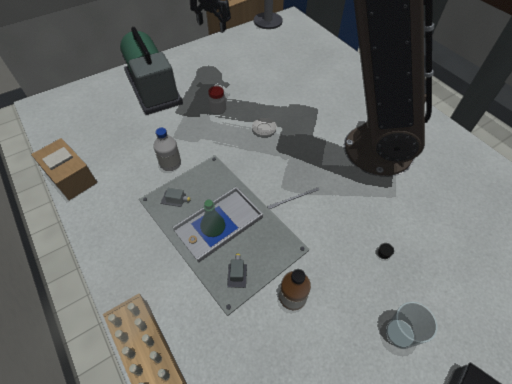

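The top view shows the amber bottle at (155,162), on the left (+y) side. The pin cap is at about (253,119), and the tray's free end is towards the robot at about (262,183). I'll enlarge this area.

```bash
python3 - <<'E'
import cv2,pickle
d=pickle.load(open("c0.pkl","rb"))
im=d["top"]["img"][85:215,170:345]
cv2.imwrite("pics/crop.png",cv2.resize(im,None,fx=4.5,fy=4.5,interpolation=cv2.INTER_CUBIC))
E
```

```text
(no output)
```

View pics/crop.png

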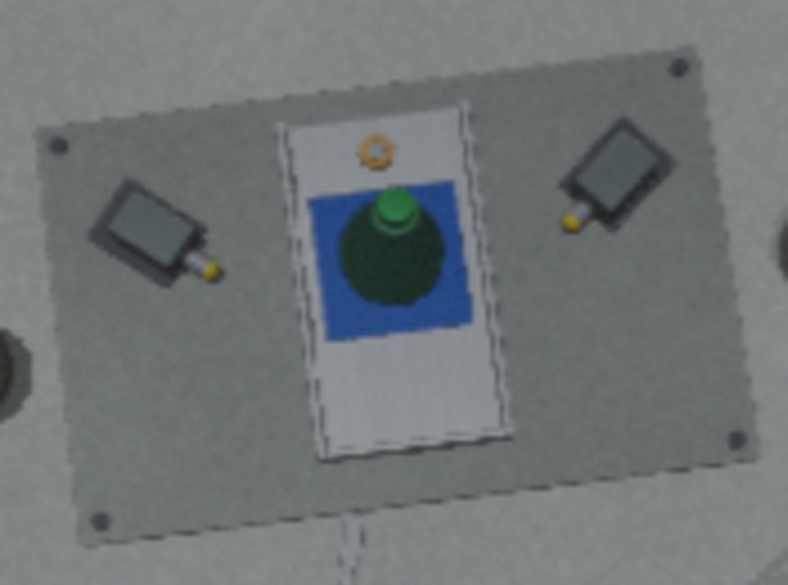

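```bash
cat > h.py <<'E'
import numpy as np
def pt(c,u,v,z):
    K=c["camera_matrix"];T=c["T"]
    d=np.array([(u-K[0,2])/K[0,0],-(v-K[1,2])/K[1,1],-1.]); d=T[:3,:3]@d;o=T[:3,3]
    return (o+d*(z-o[2])/d[2])[:2]
def crop(c,u,v,z): return pt(c,170+u/4.5-.5*0,85+v/4.5,z)
def fit(m,w):
    m=np.array(m,float);w=np.array(w)
    a=(m-m.mean(0))@[1,1j];b=(w-w.mean(0))@[1,1j]
    th=np.angle((a.conj()*b).sum());R=np.array([[np.cos(th),-np.sin(th)],[np.sin(th),np.cos(th)]])
    t=w.mean(0)-R@m.mean(0);return th,t,w-(m@R.T+t)
def app(th,t,p):return np.array([[np.cos(th),-np.sin(th)],[np.sin(th),np.cos(th)]])@p+t
E
python3 - <<'E'
import pickle;from h import *
d=pickle.load(open("c0.pkl","rb"));c=d["top"]
w=[crop(c,*p,8) for p in [(37,128),(697,45),(758,460),(83,546)]]
th,t,r=fit([(50,230),(50,-230),(-240,-230),(-240,230)],w);print("station",th,t,r.round(1))
print("pin",crop(c,376,152,18))
w=[crop(c,*p,30) for p in [(279,125),(466,104),(511,436),(321,459)]]
th2,t2,r=fit([(25,65),(25,-65),(-205,-65),(-205,65)],w);print("tray",th2,t2,r.round(1))
print("amber",pt(c,157,168,20))
tip=crop(c,215,272,22);print("tip",tip)
# final tray, tip
a=th-.7;print("final yaw",a)
for l in (-130,-175,-185,-190,-205):
  print(l,app(th2,t2,(l,-65)),app(a,t,(l,-65)),app(a,t,(l,65)))
print("curr tray y=-65 face; spatula", crop(c,350,515,5),pt(c,240,258,5), "white",pt(c,357,142,20))
E
```

```text
station 0.10071709676665036 [706.60506425 -32.79472147] [[-0.4 -1.5]
 [ 0.6  0.3]
 [-0.2  2.8]
 [-0.  -1.6]]
pin [706.77194702 -32.36469062]
tray 0.09706674670926932 [705.3071713  -32.93355766] [[-0.5 -1.5]
 [-1.7  1.6]
 [ 0.8  1.9]
 [ 1.4 -2. ]]
amber [561.56870262 261.9650482 ]
tip [625.51595278  78.06422589]
final yaw -0.5992829032333495
-130 [ 582.21855304 -110.2264555 ] [562.5955431 -13.1412786] [635.92210586  94.20496117]
-175 [ 537.4303806  -114.58760314] [525.43722933  12.24099312] [598.76379209 119.5872329 ]
-185 [ 527.47745339 -115.55674706] [517.17982627  17.88149795] [590.50638903 125.22773773]
-190 [ 522.50098978 -116.04131902] [513.05112474  20.70175037] [586.3776875  128.04799014]
-205 [ 507.57159897 -117.49503491] [500.66502015  29.16250761] [573.99158291 136.50874738]
curr tray y=-65 face; spatula [461.06334923  -8.33497999] [287.58980086  19.24231359] white [ 625.75590402 -343.48167573]
```

```bash
cat >> h.py <<'E'
TH,P=0.0985,np.array([706.2,-32.7]); PSI0=0.1007
def tool(yaw_tray,l,off): # tcp xy with face normal to wall at tray x=l, TCP offset off outside the -y wall
    return app(yaw_tray,P,np.array((l,-65-off)))
def rel(xy,z,psi,pos,psi_now):
    dx,dy=np.array(xy)-pos[:2];c,s=np.cos(psi_now),np.sin(psi_now)
    return [c*dx+s*dy, s*dx-c*dy, pos[2]-z, -(psi-psi_now)]
E
python3 - <<'E'
from h import *;from station import manip
s=manip.get_state()
print(rel(tool(TH,-185,31),150,TH-np.pi/2,[299.515,-604.885,248.302],-2.682),tool(TH,-185,31))
E
```

```text
[np.float64(-411.3101248925054), np.float64(307.96343824828324), 98.30199999999999, -1.2097036732051034] [ 531.53744942 -146.42771616]
```

Request:
move_arm:
  targets:
    - [-15, 11, 0, -0.05, 0]
    - [-40, 30, 0, -0.15, 0]
    - [-75, 56, 0, -0.25, 0]
    - [-110, 82, 0, -0.35, 0]
    - [-145, 108, 0, -0.45, 0]
    - [-180, 135, 0, -0.55, 0]
    - [-215, 161, 0, -0.65, 0]
    - [-250, 187, 0, -0.75, 0]
    - [-285, 213, 0, -0.85, 0]
    - [-320, 240, 0, -0.95, 0]
    - [-355, 266, 0, -1.05, 0]
    - [-385, 288, 20, -1.15, 0]
    - [-403, 302, 40, -1.21, 0]
    - [-411, 308, 60, -1.21, 0]
    - [-411, 308, 80, -1.21, 0]
    - [-411, 308, 95, -1.21, 0]
    - [-411, 308, 98, -1.21, 0]
    - [-411, 308, 98, -1.21, 0]

```text
clock: 2.35
tool_pos: [531.3, -146.6, 150.7]
eef_rot: [-3.141, -0.0, -1.472]
ft_force: [0.6, -1.2, 0.3]
finger_gap: 0.2
```

```bash
python3 - <<'E'
from station import manip
import cv2
c=manip.capture("top");cv2.imwrite("pics/t1.png",cv2.resize(c["img"][85:215,170:345],None,fx=4.5,fy=4.5,interpolation=cv2.INTER_CUBIC))
c=manip.capture("wrist");cv2.imwrite("pics/w1.png",c["img"])
c=manip.capture("scene");cv2.imwrite("pics/s1.png",cv2.resize(c["img"][140:330,110:320],None,fx=3,fy=3))
E
```

```text
(no output)
```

View pics/t1.png

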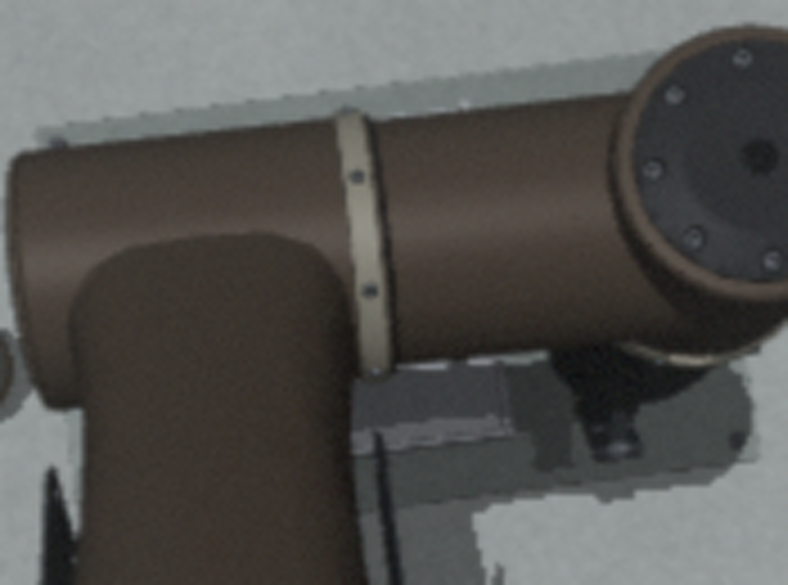

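View pics/w1.png

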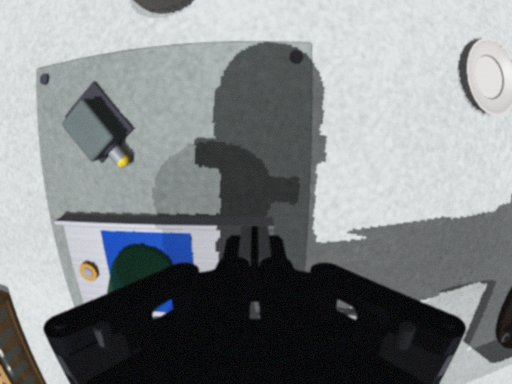

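View pics/s1.png

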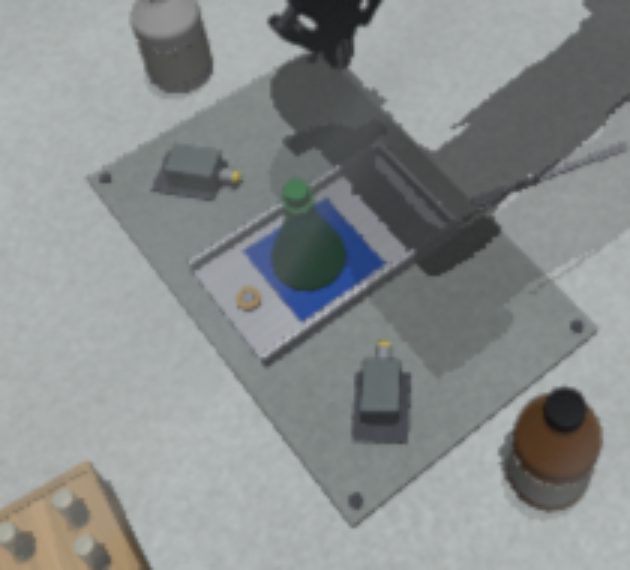

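The scene view shows the tray and flask undisturbed. The gripper is off the -y wall near the free end. I'll check arm clearance before going down.

```bash
python3 - <<'E'
from station import manip
import cv2
print(manip.get_state()['q'].round(3))
c=manip.capture("scene");cv2.imwrite("pics/s2.png",c["img"])
E
```

```text
[ 0.086  0.241 -0.396  0.    -0.933  0.013]
```

View pics/s2.png

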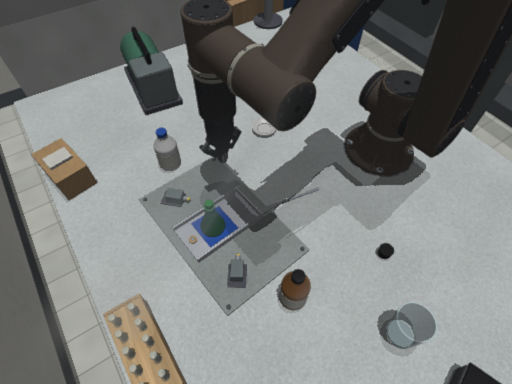

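```bash
python3 - <<'E'
from h import *;import pickle
c=pickle.load(open("c0.pkl","rb"))["scene"];K=c["camera_matrix"];Ti=np.linalg.inv(c["T"])
for z in (133,200,300,400,450,500,550):
    p=Ti@[531,-146,z,1];print(z,K[0,0]*p[0]/-p[2]+K[0,2],K[1,1]*p[1]/p[2]+K[1,2])
from station import manip
pos=np.array([531.3,-146.6,150.3])
print("down",rel(tool(TH,-185,31),29,TH-np.pi/2,pos,-1.472))
E
```

```text
133 223.09076331053421 160.24719241224645
200 221.29097178502062 144.15663274326113
300 218.1830070428161 116.37069674754932
400 214.4300882545807 82.81871984415466
450 212.24560141312807 63.288893544702034
500 209.80821565972002 41.49809147369277
550 207.0713153253803 17.029558583366395
down [np.float64(-0.14802272890319604), np.float64(-0.25328485469519674), np.float64(121.30000000000001), 0.0002963267948965509]
```

Request:
move_arm:
  targets:
    - [0, 0, 10, 0, 0]
    - [0, 0, 30, 0, 0]
    - [0, 0, 50, 0, 0]
    - [0, 0, 70, 0, 0]
    - [0, 0, 88, 0, 0]
    - [0, 0, 102, 0, 0]
    - [0, 0, 112, 0, 0]
    - [0, 0, 118, 0, 0]
    - [0, 0, 121, 0, 0]
    - [0, 0, 121, 0, 0]
    - [0, 0, 121, 0, 0]

```text
clock: 3.92
tool_pos: [531.4, -146.5, 29.7]
eef_rot: [-3.141, -0.0, -1.472]
ft_force: [-0.0, -1.1, -0.5]
finger_gap: -0.2
```

Request:
move_arm:
  targets:
    - [-4, 0, 0, 0, 0]
    - [-8, 0, 0, 0, 0]
    - [-12, 0, 0, 0, 0]
    - [-16, 0, 0, 0, 0]
    - [-18, 0, 0, 0, 0]
    - [-18, 0, 0, 0, 0]

```text
clock: 4.68
tool_pos: [529.4, -128.4, 29.3]
eef_rot: [-3.142, -0.0, -1.471]
ft_force: [0.5, -0.4, 0.8]
finger_gap: 0.3
```

```bash
python3 - <<'E'
from station import manip
import cv2
c=manip.capture("scene");cv2.imwrite("pics/s3.png",cv2.resize(c["img"][140:330,110:320],None,fx=3,fy=3))
c=manip.capture("wrist");cv2.imwrite("pics/w3.png",c["img"])
E
```

```text
(no output)
```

View pics/s3.png

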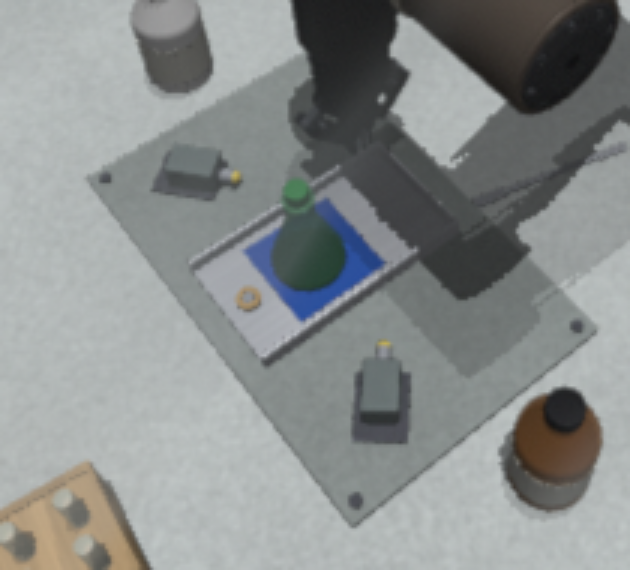

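View pics/w3.png

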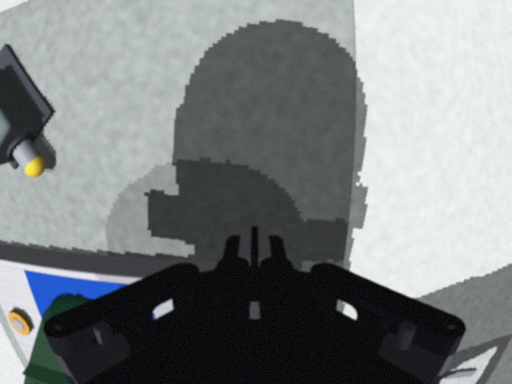

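```bash
python3 - <<'E'
from h import *
pos=np.array([529.6,-128.6,29.3])
for y in np.arange(TH,-.46,-.026):
    print(round(y,3),np.round(rel(tool(y,-185,11),29.3,y-np.pi/2,pos,-1.472),2))
E
```

```text
0.098 [-2.07 -0.18  0.    0.  ]
0.073 [-6.9   1.74  0.    0.03]
0.047 [-11.79   3.52   0.     0.05]
0.021 [-16.72   5.18   0.     0.08]
-0.005 [-21.69   6.71   0.     0.1 ]
-0.031 [-26.69   8.11   0.     0.13]
-0.057 [-31.74   9.38   0.     0.16]
-0.083 [-36.81  10.51   0.     0.18]
-0.109 [-41.91  11.52   0.     0.21]
-0.135 [-47.04  12.39   0.     0.23]
-0.161 [-52.19  13.13   0.     0.26]
-0.187 [-57.35  13.73   0.     0.29]
-0.213 [-62.53  14.2    0.     0.31]
-0.239 [-67.72  14.54   0.     0.34]
-0.265 [-72.91  14.74   0.     0.36]
-0.291 [-78.11  14.8    0.     0.39]
-0.317 [-83.31  14.73   0.     0.42]
-0.343 [-88.51  14.53   0.     0.44]
-0.369 [-93.7   14.19   0.     0.47]
-0.395 [-98.88  13.71   0.     0.49]
-0.421 [-104.04   13.1     0.      0.52]
-0.447 [-109.19   12.36    0.      0.55]
```

Request:
move_arm:
  targets:
    - [-1, 0, 0, 0, 0]
    - [-2, 0, 0, 0, 0]
    - [-3, 0.5, 0, 0.01, 0]
    - [-5, 1, 0, 0.02, 0]
    - [-8, 2, 0, 0.03, 0]
    - [-12, 3.5, 0, 0.05, 0]
    - [-16.5, 5, 0, 0.08, 0]
    - [-21.5, 6.5, 0, 0.1, 0]
    - [-26.5, 8, 0, 0.13, 0]
    - [-31.5, 9.5, 0, 0.16, 0]
    - [-37, 10.5, 0, 0.18, 0]
    - [-42, 11.5, 0, 0.21, 0]
    - [-47, 12.5, 0, 0.23, 0]
    - [-52, 13, 0, 0.26, 0]
    - [-57.5, 13.5, 0, 0.29, 0]
    - [-62.5, 14, 0, 0.31, 0]
    - [-66, 14.5, 0, 0.33, 0]
    - [-68, 14.5, 0, 0.34, 0]
    - [-68, 14.5, 0, 0.34, 0]

```text
clock: 7.15
tool_pos: [508.0, -62.1, 29.2]
eef_rot: [3.141, 0.0, -1.812]
ft_force: [-1.7, -1.5, 1.4]
finger_gap: 0.1
```

```bash
python3 - <<'E'
from station import manip
import cv2,pickle
c=manip.capture("scene");cv2.imwrite("pics/s4.png",cv2.resize(c["img"][140:330,110:320],None,fx=3,fy=3));pickle.dump(c,open("s4.pkl","wb"))
print(manip.get_state()["ft_force"])
E
```

```text
[-2.4540627  -1.12079279  1.28863674]
```

View pics/s4.png

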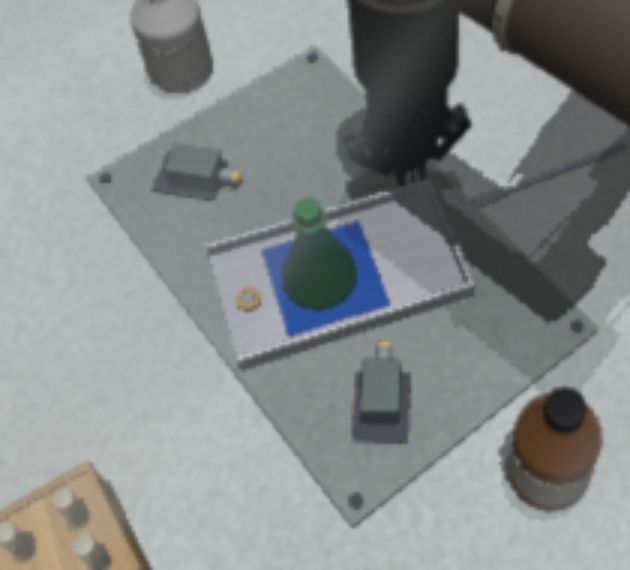

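The tray is swinging towards the amber side with the flask upright. I'll carry on to the plunger.

```bash
python3 - <<'E'
from h import *
pos=np.array([508.1,-61.9,29.2])
for y in np.r_[-.239,np.arange(-.265,-.62,-.026)]:
    print(round(y,3),np.round(rel(tool(y,-185,11),29.2,y-np.pi/2,pos,-1.812),2))
E
```

```text
-0.239 [ 0.73 -0.56  0.   -0.  ]
-0.265 [-4.1   1.37  0.    0.02]
-0.291 [-8.98  3.16  0.    0.05]
-0.317 [-13.9    4.83   0.     0.08]
-0.343 [-18.87   6.38   0.     0.1 ]
-0.369 [-23.87   7.79   0.     0.13]
-0.395 [-28.91   9.07   0.     0.15]
-0.421 [-33.98  10.22   0.     0.18]
-0.447 [-39.08  11.24   0.     0.21]
-0.473 [-44.21  12.12   0.     0.23]
-0.499 [-49.35  12.87   0.     0.26]
-0.525 [-54.52  13.49   0.     0.28]
-0.551 [-59.69  13.97   0.     0.31]
-0.577 [-64.88  14.32   0.     0.34]
-0.603 [-70.08  14.53   0.     0.36]
```

Request:
move_arm:
  targets:
    - [-1, 0.3, 0, 0.01, 0]
    - [-3, 1, 0, 0.02, 0]
    - [-6, 2, 0, 0.03, 0]
    - [-10, 3.5, 0, 0.05, 0]
    - [-14, 5, 0, 0.08, 0]
    - [-18, 6, 0, 0.1, 0]
    - [-22, 7.3, 0, 0.12, 0]
    - [-26, 8.4, 0, 0.14, 0]
    - [-30, 9.3, 0, 0.16, 0]
    - [-34, 10.2, 0, 0.18, 0]
    - [-37, 10.8, 0, 0.2, 0]
    - [-40, 11.4, 0, 0.21, 0]
    - [-43, 11.9, 0, 0.225, 0]
    - [-46, 12.4, 0, 0.24, 0]
    - [-49, 12.8, 0, 0.26, 0]
    - [-52, 13.2, 0, 0.27, 0]
    - [-55, 13.5, 0, 0.285, 0]
    - [-58, 13.8, 0, 0.3, 0]

```text
clock: 9.45
tool_pos: [506.8, -4.1, 29.2]
eef_rot: [3.14, -0.003, -2.113]
ft_force: [-5.7, -10.1, 4.7]
finger_gap: -0.3
```

```bash
python3 - <<'E'
from station import manip
import cv2,pickle
c=manip.capture("scene");cv2.imwrite("pics/s5.png",cv2.resize(c["img"][140:330,110:320],None,fx=3,fy=3));pickle.dump(c,open("s5.pkl","wb"))
print(manip.get_state()["ft_force"],manip.get_state()["tool_pos"])
E
```

```text
[-6.45801756 -6.89170214  4.63474583] [506.86814838  -3.78276087  29.15321891]
```

View pics/s5.png

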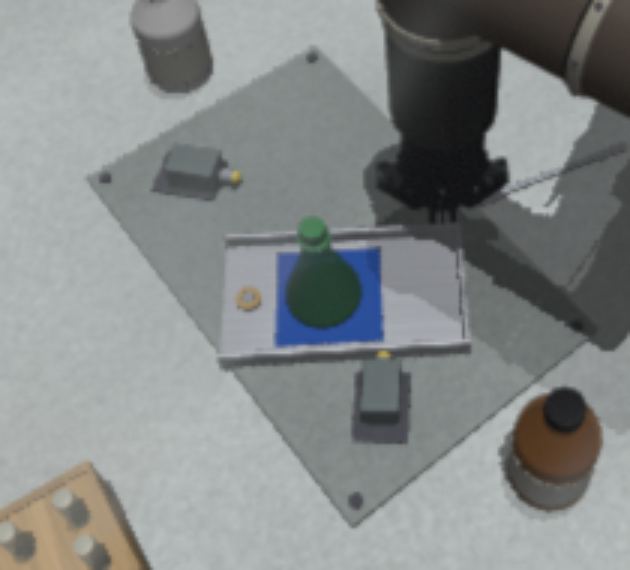

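Request:
move_arm:
  targets:
    - [-1, 0.4, 0, 0.005, 0]
    - [-2, 0.8, 0, 0.01, 0]
    - [-3, 1.2, 0, 0.015, 0]
    - [-4, 1.5, 0, 0.02, 0]
    - [-5, 1.9, 0, 0.025, 0]
    - [-6, 2.3, 0, 0.03, 0]

```text
clock: 10.25
tool_pos: [507.7, 2.1, 29.2]
eef_rot: [3.139, -0.004, -2.143]
ft_force: [-7.2, -9.9, 5.7]
finger_gap: 0.0
```

Request:
move_arm:
  targets:
    - [-1, 0.3, 0, 0.005, 0]
    - [-2, 0.7, 0, 0.01, 0]
    - [-3, 1, 0, 0.015, 0]

```text
clock: 10.62
tool_pos: [508.2, 4.9, 29.1]
eef_rot: [3.139, -0.004, -2.158]
ft_force: [-8.4, -9.6, 7.5]
finger_gap: -0.2
```

Request:
move_arm:
  targets:
    - [-1, 0.3, 0, 0.005, 0]
    - [-2, 0.6, 0, 0.01, 0]

```text
clock: 10.88
tool_pos: [508.5, 6.8, 29.2]
eef_rot: [3.139, -0.005, -2.168]
ft_force: [-7.8, -10.7, 8.3]
finger_gap: 0.2
```

Request:
move_arm:
  targets:
    - [-1, 0.3, 0, 0.005, 0]

```text
clock: 11.0
tool_pos: [508.7, 7.7, 29.1]
eef_rot: [3.139, -0.005, -2.173]
ft_force: [-9.3, -11.1, 9.5]
finger_gap: -0.0
```

Request:
move_arm:
  targets:
    - [-1, 0.3, 0, 0, 0]

```text
clock: 11.12
tool_pos: [509.0, 8.7, 29.2]
eef_rot: [3.139, -0.005, -2.173]
ft_force: [-9.0, -11.3, 7.9]
finger_gap: 0.1
```

Request:
move_arm:
  targets:
    - [-1, 0.2, 0, 0, 0]

```text
clock: 11.25
tool_pos: [509.2, 9.5, 29.2]
eef_rot: [3.139, -0.006, -2.173]
ft_force: [-10.1, -10.5, 10.0]
finger_gap: -0.0
```

Request:
move_arm:
  targets:
    - [-1, 0.2, 0, 0, 0]

```text
clock: 11.38
tool_pos: [509.4, 10.3, 29.1]
eef_rot: [3.138, -0.006, -2.173]
ft_force: [-9.0, -11.9, 10.3]
finger_gap: -0.2
```

Request:
move_arm:
  targets:
    - [-1, 0, 0, 0, 0]

```text
clock: 11.5
tool_pos: [509.6, 10.9, 29.1]
eef_rot: [3.138, -0.007, -2.173]
ft_force: [-12.2, -13.6, 12.8]
finger_gap: 0.1
```

Request:
move_arm:
  targets:
    - [-1, 0, 0, 0, 0]

```text
clock: 11.62
tool_pos: [509.8, 11.5, 29.1]
eef_rot: [3.138, -0.007, -2.173]
ft_force: [-12.5, -13.9, 14.1]
finger_gap: -0.3
```

Request:
move_arm:
  targets:
    - [0, 0, 0, 0, 0]
    - [0, 0, 0, 0, 0]

```text
clock: 11.88
tool_pos: [509.8, 11.7, 29.1]
eef_rot: [3.138, -0.007, -2.173]
ft_force: [-12.3, -12.0, 13.2]
finger_gap: 0.3
```

```bash
python3 - <<'E'
from station import manip
import cv2,pickle
c=manip.capture("scene");cv2.imwrite("pics/s6.png",cv2.resize(c["img"][190:300,165:295],None,fx=6,fy=6,interpolation=cv2.INTER_CUBIC));pickle.dump(c,open("s6.pkl","wb"))
w=manip.capture("wrist");cv2.imwrite("pics/w6.png",w["img"])
s=manip.get_state();print(s["ft_force"],s["wrist_torque"],s["tool_pos"],s["eef_rot"])
E
```

```text
[-12.11960045 -11.91171341  12.7227153 ] [-4.17140636  4.25669164  0.01170997] [509.85444438  11.66937082  29.12704955] [ 3.13770113 -0.00677597 -2.1732869 ]
```

View pics/s6.png

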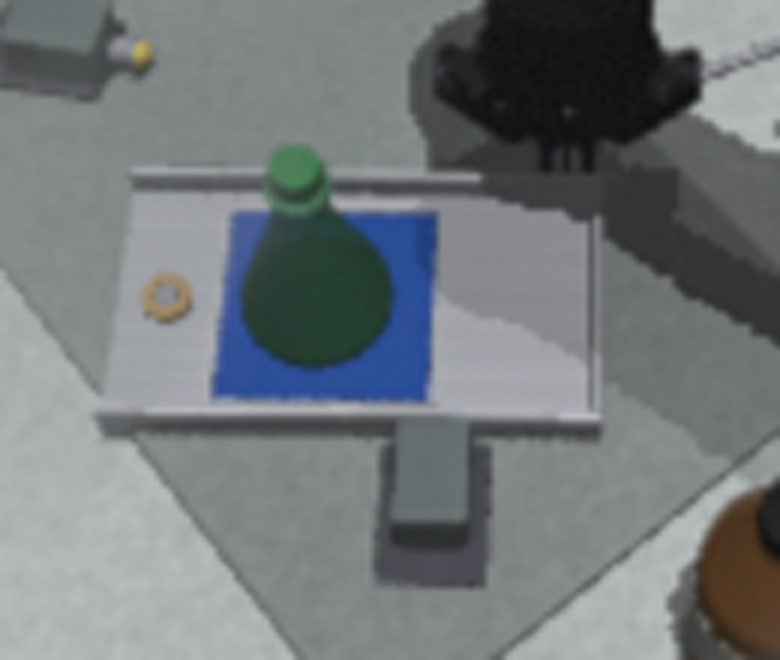

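View pics/w6.png

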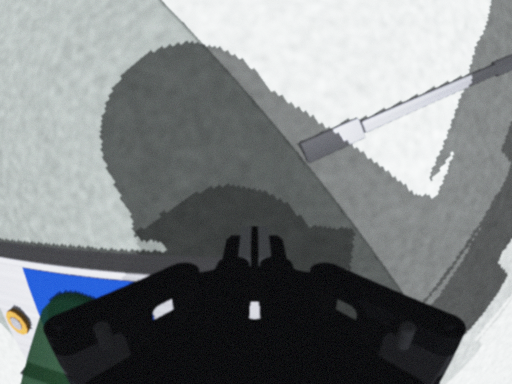

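```bash
python3 - <<'E'
import pickle;from h import *
c=pickle.load(open("s6.pkl","rb"))
f=lambda u,v,z:pt(c,165+u/6,190+v/6,z)
w=[f(98,409,30),f(601,413,30),f(133,171,30)]
th,t,r=fit([(25,65),(-205,65),(25,-65)],w);print(th,t,r)
c0=pickle.load(open("c0.pkl","rb"))["scene"]
# station yaw via board corners scene0, initial
print("pin",f(167,297,18))
print("exp",tool(-.599,-185,11), np.array([-12.1,-11.9])@[.56,.83])
c=pickle.load(open("s5.pkl","rb"))
f=lambda u,v,z:pt(c,110+u/3,140+v/3,z)
w=[f(220,357,30),f(470,345,30),f(227,236,30)]
th,t,r=fit([(25,65),(-205,65),(25,-65)],w);print("s5",th,t,r)
# board corners s5
w=[f(86,178,8),f(353,525,8),f(597,328,8)]
print(fit([(50,-230),(50,230),(-240,230)],w))
E
```

```text
-0.5892223420229904 [707.33701793 -27.5845551 ] [[-1.8016485  -1.18546467]
 [ 1.67587167 -2.40599432]
 [ 0.12577683  3.59145899]]
pin [708.77691033 -28.49975722]
exp [510.55844772   8.83773009] -16.653000000000002
s5 -0.5286300472102458 [707.01162014 -26.89512364] [[-2.32866058 -0.08310655]
 [ 2.13446494 -1.73820273]
 [ 0.19419564  1.82130928]]
(np.float64(0.10439816736746865), array([709.22450198, -28.3951009 ]), array([[-1.02946272,  2.27025124],
       [-1.17995265, -1.24612974],
       [ 2.20941537, -1.0241215 ]]))
```

Request:
move_arm:
  targets:
    - [-0.5, 0, 0, 0, 0]
    - [-1, 0, 0, 0, 0]
    - [-1, 0, 0, 0, 0]

```text
clock: 12.35
tool_pos: [510.0, 12.2, 29.1]
eef_rot: [3.137, -0.008, -2.173]
ft_force: [-12.7, -13.5, 13.9]
finger_gap: 0.1
```

```bash
python3 - <<'E'
from station import manip
s=manip.get_state();print(s["ft_force"],s["ft_force"][:2]@[.56,.83],s["tool_pos"])
E
```

```text
[-12.72258385 -13.46932408  13.88364585] -18.304185943202725 [510.0155458   12.20580763  29.09859724]
```

Request:
move_arm:
  targets:
    - [0, 0, 0, 0, 0]
    - [0, 0, 0, 0, 0]
    - [0, 0, 0, 0, 0]
    - [0, 0, 0, 0, 0]

```text
clock: 12.85
tool_pos: [510.0, 12.2, 29.1]
eef_rot: [3.137, -0.008, -2.173]
ft_force: [-12.4, -12.5, 13.9]
finger_gap: 0.1
```

```bash
python3 - <<'E'
from station import manip
s=manip.get_state();print(s["ft_force"],s["ft_force"][:2]@[.56,.83],s["tool_pos"])
import cv2,pickle
c=manip.capture("scene");pickle.dump(c,open("s7.pkl","wb"))
a=pickle.load(open("s6.pkl","rb"))
g=lambda c:cv2.resize(c["img"][190:290,175:275],None,fx=4,fy=4,interpolation=cv2.INTER_CUBIC)
cv2.imwrite("pics/s7.png",cv2.hconcat([g(a),g(c)]))
E
```

```text
[-12.40826306 -12.5435764   13.89084214] -17.359795727544387 [510.01815686  12.1935909   29.08814987]
```

View pics/s7.png

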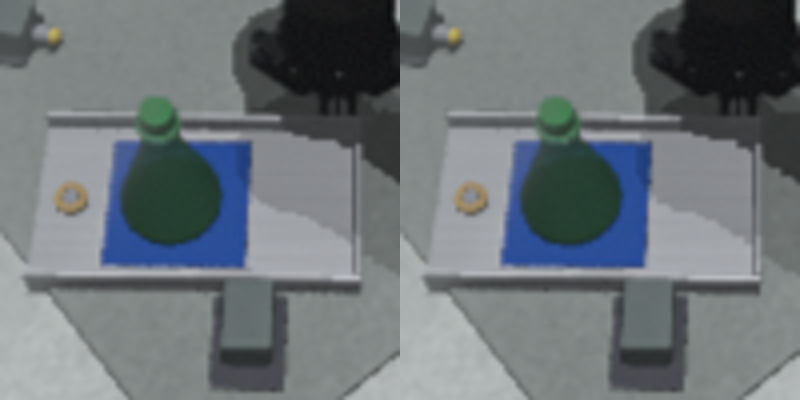

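Request:
move_arm:
  targets:
    - [0, 0, -1, 0, 0]
    - [0, 0, -2, 0, 0]
    - [0, 0, -2, 0, 0]

```text
clock: 13.28
tool_pos: [510.3, 13.1, 29.8]
eef_rot: [3.137, -0.006, -2.174]
ft_force: [-7.1, -8.8, -4.4]
finger_gap: 0.3
```

Request:
move_arm:
  targets:
    - [-0.5, 0, 0.2, 0, 0]
    - [-1, 0, 0.4, 0, 0]
    - [-1, 0, 0.4, 0, 0]

```text
clock: 13.65
tool_pos: [510.2, 13.3, 29.2]
eef_rot: [3.136, -0.008, -2.174]
ft_force: [-8.6, -10.8, -3.7]
finger_gap: 0.3
```

Request:
move_arm:
  targets:
    - [-0.5, 0, 0, 0, 0]
    - [-1, 0, 0, 0, 0]
    - [-1, 0, 0, 0, 0]

```text
clock: 14.02
tool_pos: [510.3, 13.5, 29.2]
eef_rot: [3.136, -0.009, -2.174]
ft_force: [-8.9, -13.7, -1.0]
finger_gap: 0.0
```

Request:
move_arm:
  targets:
    - [-0.4, 0, -0.1, 0, 0]
    - [-0.8, 0, -0.2, 0, 0]
    - [-0.8, 0, -0.2, 0, 0]
    - [-0.8, 0, -0.2, 0, 0]

```text
clock: 14.52
tool_pos: [510.2, 13.7, 29.2]
eef_rot: [3.135, -0.01, -2.174]
ft_force: [-9.4, -16.0, -2.1]
finger_gap: 0.2
```

```bash
python3 - <<'E'
from station import manip
s=manip.get_state();print(s["ft_force"],s["ft_force"][:2]@[.56,.83],s["tool_pos"])
E
```

```text
[ -9.42777513 -16.03332859  -2.07983455] -18.587216804036462 [510.21714126  13.69950111  29.24140173]
```

Request:
move_arm:
  targets:
    - [0, 0, 0, 0, 0]
    - [0, 0, 0, 0, 0]
    - [1, 0, 0, 0, 0]
    - [2, 0, 0, 0, 0]
    - [3, 0, 0, 0, 0]
    - [4, 0, 0, 0, 0]
    - [5, 0, 0, 0, 0]
    - [6, 0, 0, 0, 0]
    - [8, 0, 0, 0, 0]
    - [11, 0, 0, 0, 0]
    - [15, 0, 0, 0, 0]
    - [20, 0, 0, 0, 0]
    - [26, 0, 0, 0, 0]
    - [32, 0, 0, 0, 0]
    - [36, 0, 0, 0, 0]
    - [36, 0, 0, 0, 0]

```text
clock: 16.52
tool_pos: [495.4, -12.7, 31.1]
eef_rot: [3.142, 0.0, -2.172]
ft_force: [-0.3, -0.2, 0.2]
finger_gap: -0.2
```

```bash
python3 - <<'E'
from station import manip
import cv2,pickle
c=manip.capture("scene");pickle.dump(c,open("s8.pkl","wb"))
cv2.imwrite("pics/s8.png",cv2.resize(c["img"][190:300,165:295],None,fx=6,fy=6,interpolation=cv2.INTER_CUBIC))
E
```

```text
(no output)
```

View pics/s8.png

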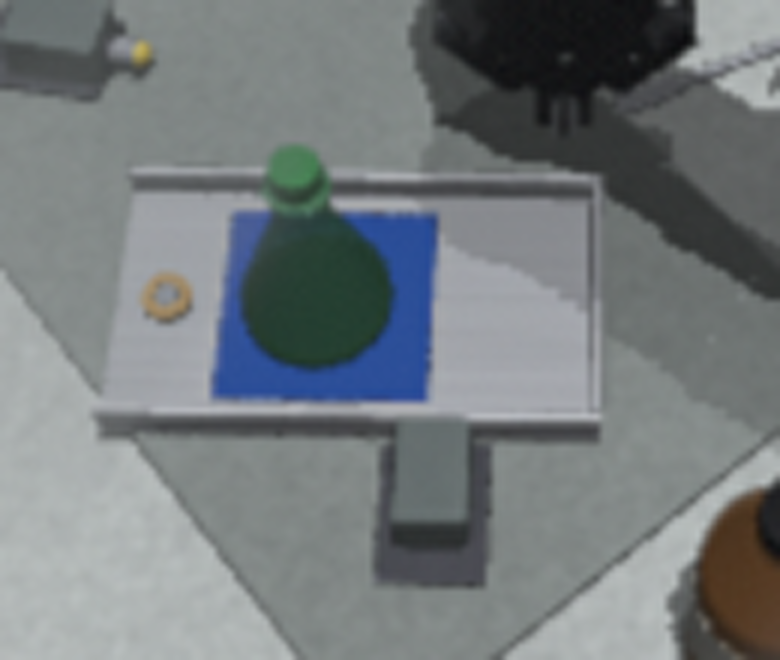

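The tray stayed put against the plunger and the flask is upright. Raising the arm for a final check from the top camera.

Request:
move_arm:
  targets:
    - [0, 0, -10, 0, 0]
    - [0, 0, -30, 0, 0]
    - [2, 0, -60, 0, 0]
    - [10, 0, -90, 0, 0]
    - [30, 0, -120, 0, 0]
    - [60, 0, -150, 0, 0]
    - [95, 0, -170, 0, 0]
    - [130, -20, -180, 0, 0]
    - [165, -40, -185, 0, 0]
    - [200, -60, -185, 0, 0]
    - [235, -70, -185, 0, 0]
    - [270, -80, -185, 0, 0]
    - [300, -80, -185, 0, 0]
    - [320, -80, -185, 0, 0]
    - [320, -80, -185, 0, 0]

```text
clock: 18.45
tool_pos: [379.9, -322.3, 216.7]
eef_rot: [-3.141, 0.0, -2.174]
ft_force: [0.3, -0.2, -0.2]
finger_gap: -0.2
```

```bash
python3 - <<'E'
from station import manip
import cv2,pickle
from h import *
c=manip.capture("top");cv2.imwrite("pics/t9.png",c["img"])
cv2.imwrite("pics/t9c.png",cv2.resize(c["img"][85:215,170:345],None,fx=4.5,fy=4.5,interpolation=cv2.INTER_CUBIC));pickle.dump(c,open("t9.pkl","wb"))
c=pickle.load(open("s8.pkl","rb"))
f=lambda u,v,z:pt(c,165+u/6,190+v/6,z)
print(fit([(25,65),(-205,65),(25,-65),(-205,-65)],[f(98,409,30),f(601,413,30),f(133,171,30),f(601,177,30)]))
E
```

```text
(np.float64(-0.5962516335064411), array([707.98399503, -27.27330509]), array([[-2.72941803, -1.09571882],
       [-0.155059  , -3.65719137],
       [-0.04406845,  3.17072245],
       [ 2.92854548,  1.58218774]]))
```

View pics/t9.png

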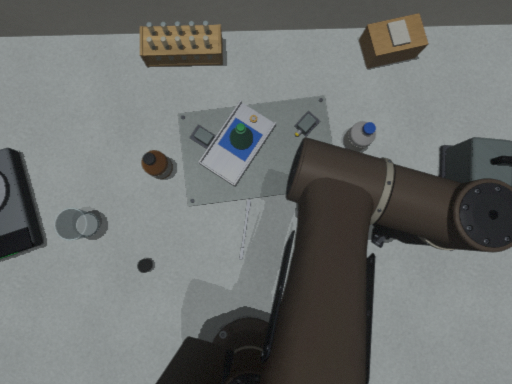

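View pics/t9c.png

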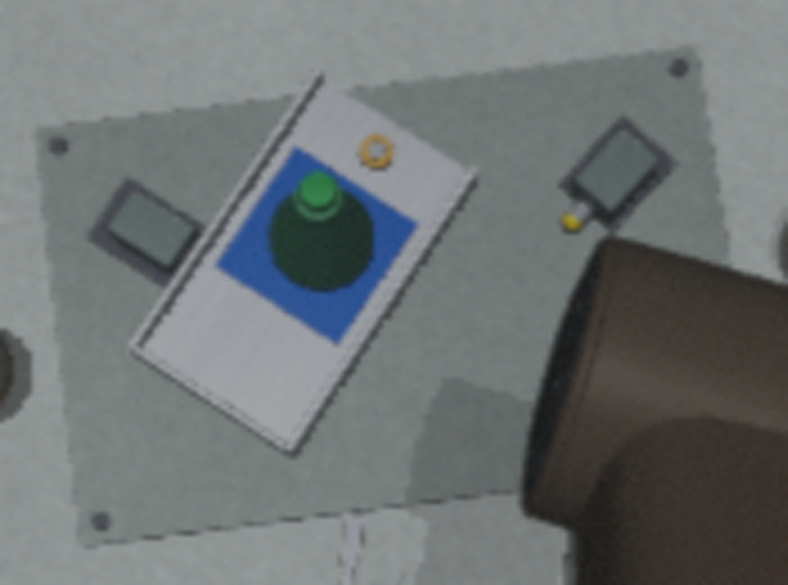

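```bash
python3 - <<'E'
from station import manip
import pickle
from h import *
c=pickle.load(open("t9.pkl","rb"))
th,t,r=fit([(25,65),(-205,65),(25,-65),(-205,-65)],[crop(c,*p,30) for p in [(321,73),(133,347),(476,171),(292,455)]])
print(th-0.1007,t,r.round(1))
if -0.74<th-.1007<-0.67: print(manip.hand_in())
E
```

```text
-0.7061254568742666 [704.23040101 -34.62055967] [[-2.9 -1. ]
 [ 1.7 -2.8]
 [ 0.4  3.5]
 [ 0.8  0.3]]
the job is handed in; nothing more can be done
None
```

I swung the tray to the left, the amber bottle's side, by pushing its outer side wall near the free end with closed fingers. It drove that plunger in, and I pressed it at about 18.6 N before letting go. The job was handed in at about 18.5 s.

- **First press not counted:** The first press read about 17 N, but part of that was the fingers bearing down on the wall with about 14 N. I took the downforce off and pressed again.
- **Press home:** On the second press the tool moved only about 0.2 mm for each 0.8–1 mm commanded, which showed a solid bottom. I held it for about half a second, then backed straight off.
- **Final angle:** The tray's yaw to the station measured -0.700 rad in the scene camera and -0.706 rad in the top camera, against -0.70 for fully in. The corner fits left 3–4 mm of residual, so the angles are only good to roughly 0.01–0.02 rad.
- **Plunger contact:** The tray did not visibly move on release. The plunger's nose is hidden under the tray wall, so the contact is inferred from the angle and the press, not seen directly.
- **Surroundings:** The flask is upright on its blue patch. The bottles, beaker, bung and spatula look unmoved. The arm hid the dish and the jar in the last picture; it passed well above both and touched neither.

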